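# Restock the fittings drawer from a scoop tote

### The job

Pull the green drawer under the shelf fully open, up to its stop, by its yellow handle. Then lift the blue tote by its black carrying bar and tip all five pipe fittings out of it into the drawer, and stand the empty tote upright on the table again, leaving the drawer fully open and the screw bin, spray can and valve where they are.

Things in the scene. Friction and masses are not known exactly. Their poses are not given: they have to be found in the camera images.
- rack: pale blue-grey steel shelf bay, fixed, somewhat yawed. Origin at table level, mid of the closed drawer's front plane; its -x points out of the front, towards the robot: the drawer slides along it. Drawer case 270 wide (y), 250 deep, 150 high. Side panels at y = +-172, z 0 to 170, from x = 10 mm back. Stock bins stand on its shelf board from x = +50 mm back, up to 275 above the table
- shelf_edge (a point): mid of the lower front edge of the shelf board above the drawer, 170 above the table, 38 mm out from the closed drawer's front plane; axes as the rack's. Board 360 wide, 18 thick, reaching back from here. A gripper pointing straight down at the closed drawer's handle hits it; leaning 35 to 45 degrees from vertical (wrist towards the robot) clears it. Partly open, the handle is free from above
- drawer (a joint): opening of the green-fronted steel drawer, in m: 0 closed, grows as it is pulled out. It starts closed or slightly ajar, slides stiffly (about 5 N and more when moved quickly), stays where it is left, and ends at a firm stop near 0.19
- handle (a point): centre of the drawer's yellow upright grip bar: 12 x 12 in plan, 52 tall, 50 mm in front of the drawer's front face on two thin struts 20 mm above and below this point, free at both sides; 97 mm above the table. Moves with the drawer; axes as the rack's
- drawer_floor (a point): mid of the front edge of the drawer's inner floor, at the inner face of the green front, 60 mm above the table; moves with the drawer, axes as the rack's. The inside runs from here 223 mm to +x and 113 to either side in y; side and back walls rise 60 above this floor, the 12 mm thick front 77. Fully open, about 140 mm of it behind its front is open to the sky, the rest is under the shelf board
- tote: blue scoop tote 130 long (x) x 90 wide (y), loose, about 0.25 kg empty. Origin: centre of its underside. Floor 4 thick, side walls 46 high (28 near the front), back wall at +x 46 high; the -x end is a fully open pouring front without a lip. A black carrying bar spans it along y over the middle
- tote_bar (a point): centre of the tote's carrying bar, 89 mm above the tote's underside: the bar is 12 thick (x) and 22 high (z) with flat faces, 90 mm free between its two 14 mm wide uprights; axes as the tote's. The fittings stay 35 mm below the bar.
- fitting1: brass hex bushing, about 30 mm across and 28 tall, 40 g or so; starts standing in the tote. Origin: centre of its underside
- fitting2: yellow plastic cap, about 30 mm across and 28 tall, 40 g or so; starts standing in the tote. Origin: centre of its underside
- fitting3: red plastic cap, about 30 mm across and 28 tall, 40 g or so; starts standing in the tote. Origin: centre of its underside
- fitting4: brass and steel hex bushing, about 30 mm across and 28 tall, 40 g or so; starts standing in the tote. Origin: centre of its underside
- fitting5: green plastic cap, about 30 mm across and 28 tall, 40 g or so; starts standing in the tote. Origin: centre of its underside
- screw_bin: bystander: ivory picking bin 85 x 85 x 55 full of screws and caps. Origin: centre of underside
- can: bystander: grey spray can, 54 diameter, 150 tall, red cap. Origin: centre of underside
- valve: bystander: brass and steel ball valve with a red lever, 90 long, 51 high. Origin: middle of underside
There are look-alikes about, which are no part of the job. Of the things that look like the tote, the smallest one is meant.

How it is judged:
On the way, in this order (a step that is already met when the one before it is completed fails the run):
1. the fingers, at the handle, are drawing the drawer open (value of joint drawer above 0.05 m and distance between the grasp point and handle below 0.05 m and contact force between the fingers and rack above 0.5 N), for 0.1 s.
2. the drawer is fully open, at its stop (within 8 mm) (value of joint drawer above 0.182 m and velocity of joint drawer below 0.02 m/s), for 0.2 s.
3. the tote, held off the table in the fingers by its bar, is tipped by more than 35 degrees (angle between tote's own z axis and vertical above 0.61 rad and height (world z) of tote_bar above 0.12 m and distance between the grasp point and tote_bar below 0.06 m and contact force between the fingers and tote above 0.5 N), for 0.1 s.
At the end, for the whole second after the job is handed in: The drawer is fully open (within 15 mm of its stop), all five fittings lie at rest inside the drawer, between its walls and not above its side walls, and the empty tote stands at rest, upright (within 6 degrees) on the table top (within 8 mm of its level), let go (value of joint drawer above 0.175 m and x of fitting1 in the frame of drawer_floor between -0.002 and 0.225 m and y of fitting1 in the frame of drawer_floor between -0.116 and 0.116 m and z of fitting1 in the frame of drawer_floor between -0.005 and 0.06 m and linear speed of each of fitting1, fitting2, fitting3, fitting4, fitting5, tote below 0.03 m/s and x of fitting2 in the frame of drawer_floor between -0.002 and 0.225 m and y of fitting2 in the frame of drawer_floor between -0.116 and 0.116 m and z of fitting2 in the frame of drawer_floor between -0.005 and 0.06 m and x of fitting3 in the frame of drawer_floor between -0.002 and 0.225 m and y of fitting3 in the frame of drawer_floor between -0.116 and 0.116 m and z of fitting3 in the frame of drawer_floor between -0.005 and 0.06 m and x of fitting4 in the frame of drawer_floor between -0.002 and 0.225 m and y of fitting4 in the frame of drawer_floor between -0.116 and 0.116 m and z of fitting4 in the frame of drawer_floor between -0.005 and 0.06 m and x of fitting5 in the frame of drawer_floor between -0.002 and 0.225 m and y of fitting5 in the frame of drawer_floor between -0.116 and 0.116 m and z of fitting5 in the frame of drawer_floor between -0.005 and 0.06 m and angle between tote's own z axis and vertical below 0.1 rad and height (world z) of tote between -0.008 and 0.008 m); the robot touches nothing.
It fails at once if the ivory screw bin is pushed more than 30 mm or tipped over (distance of screw_bin from where it was at the start of the episode above 0.03 m or angle between screw_bin's own z axis and vertical above 0.5 rad).
It fails at once if the spray can is pushed more than 30 mm or tipped over (distance of can from where it was at the start of the episode above 0.03 m or angle between can's own z axis and vertical above 0.5 rad).
It fails at once if the ball valve is pushed more than 30 mm or tipped over (distance of valve from where it was at the start of the episode above 0.03 m or angle between valve's own z axis and vertical above 0.5 rad).
It also fails if it takes over 72 s, if anything falls off the work surface, if the arm or the gripper's body presses on something with over 40 N, if the wrist force passes 120 N, or if a joint passes its speed limit or range.

### The arm

A 6-joint arm with a two-finger parallel gripper is mounted at the origin on the work surface. World frame = base frame: x ahead of the robot, y to its left, z up, the work surface at z = 0. Lengths are in m, angles in rad, forces in N, time in s.
With the tool pointing down it reaches from about 0.25 to 0.775 m from the base axis. Payload 4 kg.
Tool frame: the origin (TCP) lies at the very end of the fingers, on their centre line; the grasp point (between the pads) lies 19 mm behind it; z points along the fingers, y is the line along which they close (so a half turn about z gives the same grasp; the last joint's range is limited). The gripper opens to 94 mm and grips with 3 to 60 N. Pads are 16 mm wide; open, the fingers measure 119 mm over their backs; the gripper's body (75 mm by 177 mm) begins 78 mm behind the grasp point.
Start: joints at [-1.4, 0.087, 1.371, -0, 1.684, -0.103], TCP at [0.149, -0.53, 0.206] pointing down, gripper open.
Joint ranges: [-3.1, 3.1], [-0.76, 2.03], [0.27, 2.55], [-1.08, 4.22], [0.17, 2.65], [-2.57, 2.57]. Speed limits (rad/s): [2.79, 2.79, 3.14, 3.14, 3.14, 3.14].

### API

Orientations are given as a unit quaternion [w, x, y, z].
In Python, from workcell import r, eyes, ticket gives the robot as it stands.
- The arm moves only by the tool carry_out, never from a script. Its argument "deltas" is text: rows parted by semicolons, each of 4 numbers parted by spaces: the shift along the tool's x, y, z in mm, then the turn about the tool's z in degrees. A call has 1 to 12 rows; each row is the pose to reach, as a shift and turn from the pose commanded when the call began, along the tool's axes at that moment; what a row does not reach only later rows make up. A row lasts 1/12 s, in which the tool goes at most 41.7 mm and 7.16 degrees, less where a joint would pass 70% of its speed; a pose out of reach is approached as far as the arm can. A call with a gripper value outside its range is refused whole. "grip" is the opening, from 0 (shut) to 1 (fully open), set as the call begins (left out, the last holds). The fingers move at their own pace and stop on an object; "squeeze" is the grip in N (left out, the last holds). Time passes only in rows, so rows that repeat a pose let the fingers close. It gives the time, the measured TCP pose, the force, the opening and the grip force at its end, in the units of the state.
- r.read_state(): the state, without advancing time (a new reading comes with each control period).
- eyes.get_image(name): name is "side" or "top" or "wrist"; returns a dict with "frame" (400x640x3 uint8, red, green, blue), "camera_matrix" (3x3 intrinsics, pixels), "extrinsics" (4x4, takes a point from world to camera coordinates). Camera axes: x right, y down, z forward; pixel columns grow to the right and rows downward; lengths in m; the calibration is good to about 2 mm. A picture is of the moment at which its call begins. There is no depth.
- ticket.close_job(): hands the job in; it is judged then, once.
Trained networks look in a picture, given as the dict that the camera call returned (one of the last four; its "shot" number tells which), for a name from the list of things; names that differ only in an ending like _2 or _b are one class to them, and where a whole thing is asked for, a point or a joint stands for the part that bears it (a point fixed in the world has none). Each returns a list of dicts, best first, with "confidence" (0 to 1); they miss things now and then, are a little off and sometimes report something else, mostly with a low value. They report only what shows in the picture. A call takes as long as a camera call. They do not tell look-alikes from the thing itself.
- eyes.boxes_of(label, picture): "bbox" ([left, top, width, height] in pixels, round what is visible of it).
The state is a dict: "time_s": time; "joints": joint angles; "qvel": joint speeds; "joint_torque": joint torques, N m; "tcp_pos": TCP position; "orientation": TCP orientation; "contact_force": force on the tool from outside, world axes, zero at the start; "ft_torque": the same for the moment, N m; "grip_width": opening from 0.0 (shut) to 1.0 (fully open); "gripper_force": force on a finger pad.
Only numpy, scipy, OpenCV 4.12 (cv2) and the standard library are available. Lean on these libraries where they do the work, as an engineer would, in place of code of your own. Each camera call takes 0.05 s, during which the arm holds its last target. There are 200 camera calls.

## Working session

There is one attempt and no reset: what is moved stays moved. The work goes in short steps, Python scripts to look and compute and a tool call to move; the robot and the scene stay as the last step left them, time stands still between calls to the robot, and variables do not carry over. Pictures are saved under pics/ and viewed, at most 10 in all, crops included, and the job is handed in when it is done.

Besides the shell and the picture viewer there is one more tool, called as name(argument=value, ...), one argument or row to a line, values as JSON. carry_out: Moves the arm, as the interface text tells. Its arguments: {"type":"object","properties":{"deltas":{"type":"string"},"grip":{"type":"number"},"squeeze":{"type":"number"}},"required":["deltas"]}

```bash
mkdir -p pics; cat > h.py <<'E'
import numpy as np, cv2
from scipy.spatial.transform import Rotation as R
from workcell import r, eyes, ticket
def ray(p,u,v):
    K=np.array(p["camera_matrix"]);E=np.array(p["extrinsics"])
    d=E[:3,:3].T@np.linalg.solve(K,[u,v,1.]);return -E[:3,:3].T@E[:3,3],d
def at_z(p,u,v,z):
    o,d=ray(p,u,v);return o+d*(z-o[2])/d[2]
def proj(p,X):
    K=np.array(p["camera_matrix"]);E=np.array(p["extrinsics"])
    c=E[:3,:3]@np.array(X)+E[:3,3];q=K@c;return q[:2]/q[2]
def tri(obs):
    A=np.zeros((3,3));b=np.zeros(3)
    for p,u,v in obs:
        o,d=ray(p,u,v);d/=np.linalg.norm(d);M=np.eye(3)-np.outer(d,d);A+=M;b+=M@o
    return np.linalg.solve(A,b)
def save(p,n,crop=None,s=1):
    im=p["frame"][:,:,::-1]
    if crop: x,y,w,h=crop;im=im[y:y+h,x:x+w]
    cv2.imwrite(f"pics/{n}.png",cv2.resize(im,None,fx=s,fy=s,interpolation=cv2.INTER_CUBIC))
def pose():
    s=r.read_state();q=s["orientation"];return np.array(s["tcp_pos"]),R.from_quat([q[1],q[2],q[3],q[0]]),s
E
cat > a.py <<'E'
from h import *
t=eyes.get_image("top");s=eyes.get_image("side")
im=np.vstack([t["frame"],s["frame"]])[:,:,::-1]
cv2.imwrite("pics/top.png",t["frame"][:,:,::-1]);cv2.imwrite("pics/side.png",s["frame"][:,:,::-1])
for n,p in(("top",t),("side",s)):
    E=np.array(p["extrinsics"]);print(n,(-E[:3,:3].T@E[:3,3]).round(3),E[2,:3].round(2))
    for l in["rack","handle","tote","tote_bar","fitting1","screw_bin","can","valve"]:
        print(l,[(np.round(b["bbox"]).astype(int).tolist(),round(b["confidence"],2)) for b in eyes.boxes_of(l,p)][:5])
print(r.read_state())
E
python3 a.py
```

```text
top [0.31  0.018 1.394] [ 0.13  0.   -0.99]
rack [([334, 45, 127, 112], 0.61)]
handle [([381, 141, 6, 15], 0.45)]
tote [([194, 262, 54, 57], 0.86), ([275, 190, 64, 55], 0.75), ([223, 194, 42, 41], 0.65)]
tote_bar [([227, 193, 36, 44], 0.8), ([192, 259, 54, 58], 0.59), ([275, 186, 64, 60], 0.59)]
fitting1 [([244, 196, 9, 10], 0.62), ([238, 223, 9, 7], 0.5), ([235, 204, 4, 7], 0.47)]
screw_bin [([229, 148, 29, 30], 0.79)]
can [([444, 219, 29, 19], 0.98)]
valve [([173, 158, 17, 26], 0.72), ([226, 192, 39, 51], 0.22)]
side [0.381 1.037 0.815] [ 0.08 -0.81 -0.58]
rack [([174, 100, 115, 118], 0.64)]
handle [([257, 150, 26, 44], 0.68)]
tote [([305, 242, 50, 54], 0.92), ([304, 192, 60, 64], 0.81), ([385, 246, 71, 80], 0.65)]
tote_bar [([385, 246, 75, 75], 0.79), ([302, 243, 52, 51], 0.69), ([306, 193, 62, 62], 0.57)]
fitting1 [([322, 270, 10, 9], 0.65), ([240, 258, 42, 38], 0.65), ([334, 275, 10, 6], 0.55), ([335, 262, 9, 12], 0.54), ([310, 266, 8, 12], 0.45)]
screw_bin [([240, 255, 41, 42], 0.94)]
can [([345, 127, 14, 34], 0.72), ([258, 148, 27, 46], 0.16)]
valve [([238, 330, 40, 30], 0.95)]
{'time_s': 0.9, 'joints': array([-1.40011515e+00,  8.71594570e-02,  1.37064522e+00,  2.93850485e-05,
        1.68356149e+00, -1.03085241e-01]), 'qvel': array([ 0.00113208,  0.00043287,  0.00043167, -0.00118474, -0.00106494,
       -0.00101544]), 'joint_torque': array([-2.33396604e-03, -3.40041304e+01, -3.02598703e+01,  7.18826777e-02,
        2.35753774e-02,  9.72910073e-06]), 'tcp_pos': array([ 0.14871993, -0.52956577,  0.20555589]), 'orientation': array([1.12688019e-04, 9.90645880e-01, 1.36457785e-01, 1.84174402e-05]), 'contact_force': array([-0.29589106,  0.61482781,  0.51810387]), 'ft_torque': array([-0.04115578, -0.00615697, -0.04090391]), 'gripper_force': 0.0, 'grip_width': 1.0005916697286024}
```

```bash
python3 - <<'E'
import cv2
t=cv2.imread("pics/top.png");s=cv2.imread("pics/side.png")
cv2.imwrite("pics/tc.png",cv2.resize(t[40:340,160:500],None,fx=2,fy=2,interpolation=2)[:600])
cv2.imwrite("pics/sc.png",cv2.resize(s[90:370,150:480],None,fx=2.1,fy=2.1,interpolation=2)[:600])
E
```

```text
(no output)
```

View pics/tc.png

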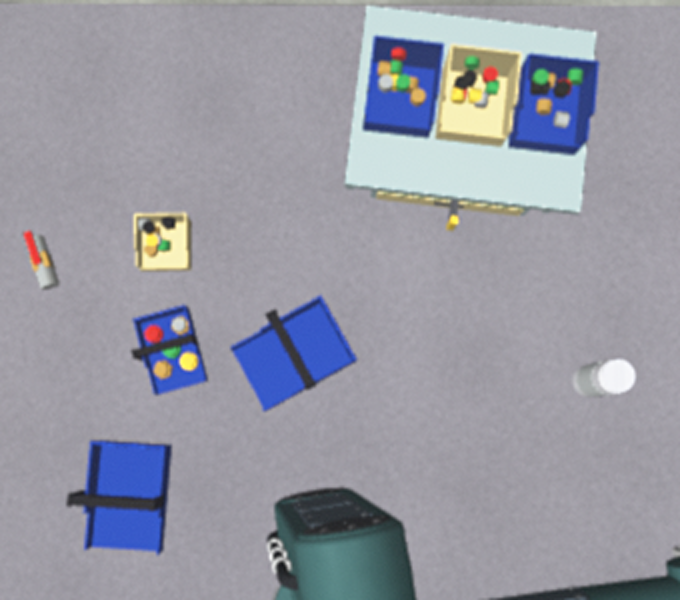

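View pics/sc.png

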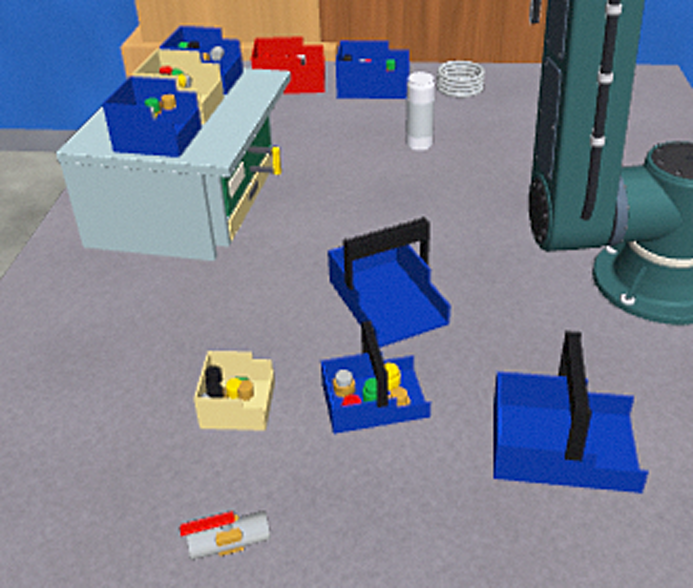

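In the top view there are three blue bar-totes, at (243,214), (307,217) and (221,290) in full-frame pixels. The smallest one, at (243,214), holds the five fittings. Its open end faces the robot, down in the picture. The rack is at upper right with its handle at (385,149), and the drawer is almost closed. Next I'll measure these.

```bash
cat > b.py <<'E'
from h import *
t=eyes.get_image("top");s=eyes.get_image("side")
def hb(p,l):
    for b in eyes.boxes_of(l,p): yield b["bbox"]
c=lambda b:(b[0]+b[2]/2,b[1]+b[3]/2)
f=lambda n,cx,cy:(cx/2+160,cy/2+40)
g=lambda cx,cy:(cx/2.1+150,cy/2.1+90)
# handle
H=tri([(t,*f(0,455,218)),(s,*g(278,160))]);print("handle",H.round(4))
a=at_z(t,*f(0,345,187),.188);b=at_z(t,*f(0,580,212),.188);print("shelf edge",a.round(3),b.round(3),"w",np.linalg.norm(a-b),"mid",((a+b)/2).round(3),"yaw of y axis",np.degrees(np.arctan2(*(a-b)[[1,0]])))
for nm,bs in {"small":[(133,352),(196,341)],"big":[(70,498),(163,503)],"mid":[(270,313),(311,386)]}.items():
    print(nm,[at_z(t,*f(0,*q),.1).round(3) for q in bs])
print("tote top corners z.046",[at_z(t,*f(0,*q),.046).round(3) for q in[(134,319),(187,307)]],"front z.004",[at_z(t,*f(0,*q),.004).round(3) for q in[(207,380),(157,394)]])
for q in[(322,350),(413,357),(430,414),(335,431)]:print(g(*q))
print("side bottom back-left corner/front",at_z(s,*g(335,431),0).round(3),at_z(s,*g(430,415),0).round(3))
for l in["can","screw_bin","valve"]:
    bt=next(hb(t,l),None);bs=next(hb(s,l),None);
    if bt is not None and bs is not None:print(l,tri([(t,*c(bt)),(s,*c(bs))]).round(3))
p,Rm,st=pose();print(p,Rm.as_matrix().round(3).tolist(),st["time_s"])
np.savez("cal.npz",Kt=t["camera_matrix"],Et=t["extrinsics"],Ks=s["camera_matrix"],Es=s["extrinsics"])
a=cv2.resize(t["frame"][185:245,210:345],None,fx=4.5,fy=4.5,interpolation=2)[:,:,::-1];cv2.imwrite("pics/t1.png",a)
E
python3 b.py
```

```text
handle [ 0.6417 -0.1927  0.0925]
shelf edge [ 0.67  -0.011  0.188] [ 0.632 -0.366  0.188] w 0.357545249719373 mid [ 0.651 -0.189  0.188] yaw of y axis 83.98169311748873
small [array([0.424, 0.324, 0.1  ]), array([0.442, 0.224, 0.1  ])]
big [array([0.196, 0.414, 0.1  ]), array([0.189, 0.269, 0.1  ])]
mid [array([0.488, 0.107, 0.1  ]), array([0.372, 0.04 , 0.1  ])]
tote top corners z.046 [array([0.484, 0.337, 0.046]), array([0.505, 0.249, 0.046])] front z.004 [array([0.386, 0.219, 0.004]), array([0.362, 0.303, 0.004])]
(303.3333333333333, 256.66666666666663)
(346.66666666666663, 260.0)
(354.76190476190476, 287.1428571428571)
(309.5238095238095, 295.23809523809524)
side bottom back-left corner/front [0.484 0.339 0.   ] [0.362 0.305 0.   ]
can [ 0.383 -0.426  0.078]
screw_bin [0.62  0.299 0.022]
valve [0.591 0.506 0.012]
[ 0.14870683 -0.52954205  0.20548157] [[0.963, 0.27, 0.0], [0.27, -0.963, -0.0], [0.0, 0.0, -1.0]] 1.3
```

View pics/t1.png

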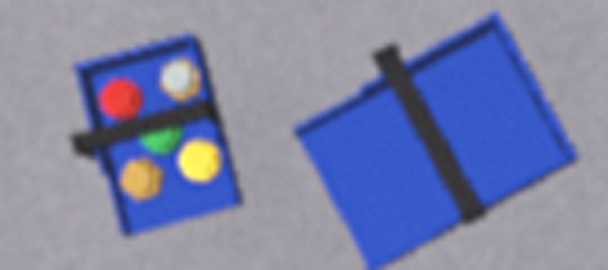

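The crop confirms the left tote, the small one holding five fittings, as the target. The moves only turn about the tool's z, so I'll check in free air how poses past the reach limit are handled.

carry_out(
  deltas="0 40 -40 0;0 80 -60 0;0 120 -60 0;0 160 -60 0;0 200 -60 0;0 240 -60 0;0 280 -60 0;0 320 -60 0;0 360 -60 0;0 360 -60 0",
)

```text
time_s: 2.13
tcp_pos: [0.2271, -0.8086, 0.2297]
orientation: [0.014, 0.991, 0.136, 0.002]
contact_force: [0.9, 0.5, 0.9]
grip_width: 1.001
gripper_force: 0.0
```

```bash
python3 -c "
from h import *
p,R_,s=pose();print(p.round(4),R_.as_matrix().round(3).tolist(),s['joints'].round(3),s['time_s'])"
```

```text
[ 0.2271 -0.8086  0.2297] [[0.963, 0.27, 0.008], [0.27, -0.962, -0.027], [0.0, 0.028, -1.0]] [-1.365  0.841  0.277  0.003  1.996 -0.067] 2.1333
```

carry_out(
  deltas="0 -40 0 0;0 -80 0 0;0 -100 0 0;0 -100 0 0",
)

```text
time_s: 2.47
tcp_pos: [0.1982, -0.7026, 0.2313]
orientation: [0.012, 0.991, 0.137, 0.002]
contact_force: [-0.4, -0.4, -2.1]
grip_width: 1.002
gripper_force: 0.0
```

```bash
python3 -c "
from h import *
p,R_,s=pose();print(p.round(4),R_.as_matrix().round(3).tolist(),s['joints'].round(3),s['time_s'])"
```

```text
[ 0.1982 -0.7026  0.2313] [[0.963, 0.271, 0.007], [0.271, -0.962, -0.023], [0.001, 0.024, -1.0]] [-1.375  0.488  0.82   0.003  1.81  -0.077] 2.4667
```

Pushing past the reach limit leans the tool, and the lean is kept afterwards, so I can tip the tote that way later. First the drawer: the handle looks reachable from straight above if I grip high on the bar.

```bash
cat >> h.py <<'E'
def to(X,yaz=None):
    "delta in tool axes (mm) and turn (deg) to bring the TCP to X and tool y to azimuth yaz (mod 180)"
    p,Rm,s=pose();M=Rm.as_matrix();d=M.T@(np.array(X)-p)*1000
    a=np.degrees(np.arctan2(M[1,1],M[0,1]));tn=None if yaz is None else ((a-yaz+90)%180-90)
    print("t",round(s["time_s"],2),"tcp",p.round(4),"zaxis",M[:,2].round(3),"yaz",round(a,1),"grip",round(s["grip_width"],3),"F",s["contact_force"].round(1),"->",d.round(1),tn,"J",s["joints"].round(2))
E
python3 -c "
from h import *
to([.56,-.183,.26],84)"
```

```text
t 2.47 tcp [ 0.1982 -0.7026  0.2313] zaxis [ 0.007 -0.023 -1.   ] yaz -74.3 grip 1.002 F [-0.4 -0.4 -2.1] -> [ 489.  -401.4  -38.1] 21.71010001056692 J [-1.37  0.49  0.82  0.    1.81 -0.08]
```

carry_out(
  deltas="0 0 -40 0;30 -25 -50 3;60 -50 -50 6;90 -75 -50 10;120 -100 -50 14;150 -125 -50 18;180 -148 -50 21.7;210 -173 -50 21.7;240 -198 -50 21.7;270 -222 -50 21.7;300 -247 -50 21.7;330 -272 -48 21.7",
)

```text
time_s: 3.47
tcp_pos: [0.4447, -0.358, 0.2756]
orientation: [0.019, 0.998, -0.053, 0.009]
contact_force: [1.1, 0.1, -0.7]
grip_width: 1.0
gripper_force: 0.0
```

```bash
python3 -c "
from h import *
to([.555,-.183,.26],84)"
```

```text
t 3.47 tcp [ 0.4447 -0.358   0.2756] zaxis [ 0.016 -0.039 -0.999] yaz -96.0 grip 1.0 F [ 1.1  0.1 -0.7] -> [  91.  -186.1   10.5] -0.04706090433580812 J [-0.77  0.1   1.22 -0.02  1.78  0.91]
```

carry_out(
  deltas="18 -36 0 0;36 -72 4 0;54 -110 8 0;72 -148 10 0;91 -186 10 0;91 -186 10 0;91 -186 10 0",
)

```text
time_s: 4.05
tcp_pos: [0.555, -0.1823, 0.2594]
orientation: [0.017, 0.999, -0.05, 0.009]
contact_force: [-0.7, -0.8, 0.1]
grip_width: 0.998
gripper_force: 0.0
```

```bash
python3 -c "
from h import *
w=eyes.get_image('wrist');save(w,'w1')
for l in('handle','rack','shelf_edge'):print(l,[(np.round(b['bbox'],1),b['confidence']) for b in eyes.boxes_of(l,w)][:3])
for X in([.6395,-.188,.123],[.6417,-.1927,.123]):print(proj(w,X))
to([.635,-.19,.2],84)"
```

```text
handle [(array([292.9,  93.1,  16.9,  28.8]), 0.65)]
rack [(array([ 40.4,   2.2, 510.4, 119.2]), 0.74)]
shelf_edge [(array([ 43. ,   1.5, 509.2, 119.6]), 0.74), (array([  0. , 247.6,  18.4,  30.8]), 0.22)]
[304.57449916 110.65190601]
[309.25065717 107.7431238 ]
t 4.25 tcp [ 0.5533 -0.1859  0.2574] zaxis [ 0.012 -0.034 -0.999] yaz -96.2 grip 0.997 F [-0.3  0.2 -0.8] -> [80.8 -6.6 58.5] -0.15062186665403487 J [-0.41  0.14  1.21 -0.03  1.77  1.27]
```

View pics/w1.png

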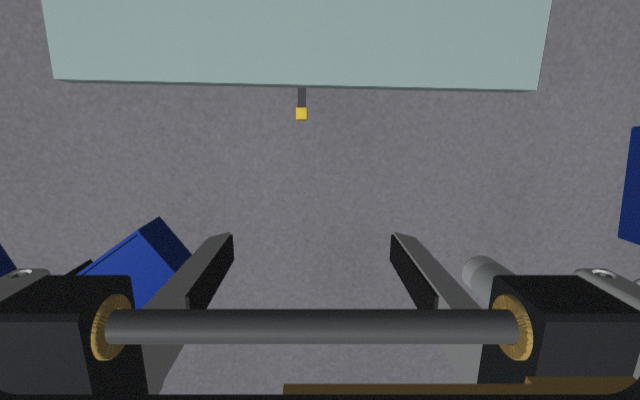

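The wrist view shows the bar top at (301,114) with about 20 px of strut clear of the shelf edge, so the drawer is slightly ajar. That gives good clearance for a vertical grip.

```bash
python3 -c "
from h import *
w=eyes.get_image('wrist')
X=at_z(w,301.5,113.5,.123);print(X,[at_z(w,u,v,.17).round(4) for u,v in((54,80),(538,91))],[at_z(w,u,v,.188).round(4) for u,v in((54,80),(538,91))])
X[2]=.2;to(X-[.002,0,0],84);X[2]=.097;to(X-[.002,0,0],84)"
```

```text
[ 0.63496197 -0.18879015  0.123     ] [array([ 0.6777, -0.0024,  0.17  ]), array([ 0.6302, -0.381 ,  0.17  ])] [array([ 0.674 , -0.0148,  0.188 ]), array([ 0.6296, -0.3679,  0.188 ])]
t 4.3 tcp [ 0.5532 -0.186   0.2569] zaxis [ 0.011 -0.034 -0.999] yaz -96.2 grip 1.002 F [-1.   0.1  0. ] -> [78.7 -7.6 57.8] -0.16652293636991544 J [-0.41  0.14  1.21 -0.03  1.77  1.27]
t 4.3 tcp [ 0.5532 -0.186   0.2569] zaxis [ 0.011 -0.034 -0.999] yaz -96.2 grip 1.002 F [-1.   0.1  0. ] -> [ 77.2 -11.  160.8] -0.16652293636991544 J [-0.41  0.14  1.21 -0.03  1.77  1.27]
```

carry_out(
  deltas="25 -2 10 0.8;50 -5 30 0.8;76 -8 60 0.8;77 -10 90 0.8;77 -11 120 0.8;77 -11 145 0.8;77 -11 159 0.8;77 -11 159 0.8",
)

```text
time_s: 4.97
tcp_pos: [0.6313, -0.1881, 0.0947]
orientation: [0.015, 0.998, -0.061, 0.004]
contact_force: [1.2, -0.4, 0.8]
grip_width: 0.997
gripper_force: 0.0
```

carry_out(
  deltas="0 0 0 0;0 0 0 0;0 0 0 0;0 0 0 0;0 0 0 0;0 0 0 0",
  grip=0,
  squeeze=40,
)

```text
time_s: 5.47
tcp_pos: [0.6331, -0.1869, 0.0975]
orientation: [0.016, 0.998, -0.059, 0.006]
contact_force: [-0.4, 0.1, -0.6]
grip_width: 0.613
gripper_force: 0.0
```

carry_out(
  deltas="0 0 0 0;0 0 0 0;0 0 0 0;0 0 0 0;0 0 0 0;0 0 0 0;0 0 0 0;0 0 0 0",
)

```text
time_s: 6.13
tcp_pos: [0.6332, -0.1853, 0.0971]
orientation: [0.015, 0.998, -0.059, 0.006]
contact_force: [0.8, 3.0, 0.7]
grip_width: 0.128
gripper_force: 40.0
```

carry_out(
  deltas="-5 0 0 0;-15 0 0 0;-27 0 0 0;-39 0 0 0;-51 0 0 0;-63 0 0 0;-75 0 0 0;-87 0 0 0;-99 0 0 0;-111 0 0 0;-123 0 0 0;-135 0 0 0",
)

```text
time_s: 7.13
tcp_pos: [0.5016, -0.1698, 0.097]
orientation: [0.015, 0.998, -0.059, 0.01]
contact_force: [7.0, 3.7, 2.4]
grip_width: 0.124
gripper_force: 40.0
```

carry_out(
  deltas="-10 0 0 0;-20 0 0 0;-28 0 0 0;-36 0 0 0;-42 0 0 0;-46 0 0 0;-49 0 0 0;-51 0 0 0;-51 0 0 0;-51 0 0 0",
)

```text
time_s: 7.97
tcp_pos: [0.4508, -0.1638, 0.097]
orientation: [0.015, 0.998, -0.059, 0.009]
contact_force: [3.4, 4.5, 4.7]
grip_width: 0.126
gripper_force: 40.1
```

carry_out(
  deltas="-2 0 0 0;-4 0 0 0;-6 0 0 0;-8 0 0 0;-8 0 0 0;-8 0 0 0",
)

```text
time_s: 8.47
tcp_pos: [0.4496, -0.1637, 0.097]
orientation: [0.016, 0.998, -0.059, 0.017]
contact_force: [22.9, 1.0, -6.6]
grip_width: 0.125
gripper_force: 40.0
```

At the stop: 23 N with no further travel. Now I'll relax, release and rise.

carry_out(
  deltas="4 0 0 0;6 0 0 0;6 0 0 0;6 0 0 0;6 0 0 0;6 0 0 0",
  grip=0.5,
)

```text
time_s: 8.97
tcp_pos: [0.4458, -0.1647, 0.0946]
orientation: [0.016, 0.998, -0.06, 0.005]
contact_force: [-1.0, -1.0, 0.3]
grip_width: 0.491
gripper_force: 0.0
```

carry_out(
  deltas="0 0 -30 0;0 0 -70 0;0 0 -110 0;0 0 -150 0;0 0 -190 0;0 0 -230 0;0 0 -230 0",
  grip=1,
)

```text
time_s: 9.55
tcp_pos: [0.4462, -0.158, 0.3344]
orientation: [0.019, 0.998, -0.06, 0.013]
contact_force: [0.5, -0.3, 0.6]
grip_width: 0.959
gripper_force: 0.0
```

```bash
python3 -c "
from h import *
t=eyes.get_image('top');save(t,'t2',(160,40,340,300),2)
print([(np.round(b['bbox'],1),b['confidence']) for b in eyes.boxes_of('handle',t)][:3])
to([.5,-.2,.3],14.5)"
```

```text
[(array([339.5, 136.9,  84.3,  72.7]), 0.73)]
t 9.65 tcp [ 0.4448 -0.1574  0.3269] zaxis [ 0.014 -0.035 -0.999] yaz -96.8 grip 0.996 F [-0.  -0.1 -0.4] -> [59.4 34.8 29.1] 68.65094924406193 J [-0.44 -0.1   1.32 -0.03  1.9   1.24]
```

```bash
cat > k.py <<'E'
from h import *
from scipy.optimize import least_squares
D=[([-1.40011,.08716,1.37064,0,1.68356,-.10309],[.14872,-.52957,.20556]),
([-1.365,.841,.277,.003,1.996,-.067],[.2271,-.8086,.2297]),
([-1.375,.488,.82,.003,1.81,-.077],[.1982,-.7026,.2313]),
([-.77,.10,1.22,-.02,1.78,.91],[.4447,-.358,.2756]),
([-.41,.14,1.21,-.03,1.77,1.27],[.5532,-.186,.2569])]
p0,R0,s0=pose();D.append((list(s0["joints"]),list(p0)))
def rot(q,sg=1):return R.from_euler("ZYZYZ",[q[0],q[1]+q[2],sg*q[3],q[4],q[5]+np.pi/2])
def fk(q,P):
    r0,z0,L1,ox,L2,Lt=P;c=R.from_euler("ZY",[q[0],q[1]]);e=R.from_euler("ZY",[q[0],q[1]+q[2]])
    return R.from_euler("z",q[0]).apply([r0,0,z0])+c.apply([0,0,L1])+e.apply([ox,0,L2])+rot(q).apply([0,0,Lt])
def res(P):return np.concatenate([(fk(q,P)-x) for q,x in D]+[.02*(np.array(P)-[0,.3,.4,0,.4,.2])*.05])
if __name__=="__main__":
    f=least_squares(res,[0,.3,.4,0,.4,.2]);print(f.x.round(3),(f.fun[:18].reshape(-1,3)*1000).round(1).tolist())
    np.save("P.npy",f.x)
    for sg in(1,-1):print(np.abs(rot(s0["joints"],sg).as_matrix()-R0.as_matrix()).max())
E
python3 k.py
```

```text
Traceback (most recent call last):
  File "k.py", line 15, in <module>
    f=least_squares(res,[0,.3,.4,0,.4,.2]);print(f.x.round(3),(f.fun[:18].reshape(-1,3)*1000).round(1).tolist())
  File "k.py", line 13, in res
    def res(P):return np.concatenate([(fk(q,P)-x) for q,x in D]+[.02*(np.array(P)-[0,.3,.4,0,.4,.2])*.05])
                                       ~~^^^^^
  File "k.py", line 12, in fk
    return R.from_euler("z",q[0]).apply([r0,0,z0])+c.apply([0,0,L1])+e.apply([ox,0,L2])+rot(q).apply([0,0,Lt])
                                                                                        ~~~^^^
  File "k.py", line 9, in rot
    def rot(q,sg=1):return R.from_euler("ZYZYZ",[q[0],q[1]+q[2],sg*q[3],q[4],q[5]+np.pi/2])
                           ~~~~~~~~~~~~^^^^^^^^^^^^^^^^^^^^^^^^^^^^^^^^^^^^^^^^^^^^^^^^^^^^
  File "scipy/spatial/transform/_rotation.pyx", line 1413, in scipy.spatial.transform._rotation.Rotation.from_euler
ValueError: Expected axis specification to be a non-empty string of upto 3 characters, got ZYZYZ
```

```bash
sed -i 's/^def rot.*/def rot(q,sg=1):return R.from_euler("ZYZ",[q[0],q[1]+q[2],sg*q[3]])*R.from_euler("YZ",[q[4],q[5]+np.pi\/2])/' k.py
cat > ik.py <<'E'
from k import *
lo=[-3.1,-.76,.27,-1.08,.17,-2.57];hi=[3.1,2.03,2.55,4.22,2.65,2.57]
def ik(X,Rt,P):
    best=None
    for q4 in(-.5,.5,1.5,2.5,3.5):
      for q6 in(-1.5,0,1.5):
        f=least_squares(lambda q:np.r_[fk(q,P)-X,.3*(Rt.inv()*rot(q)).as_rotvec()],[np.arctan2(X[1],X[0]),.2,1.3,q4,1.5,q6],bounds=(lo,hi))
        if best is None or f.cost<best.cost:best=f
        if best.cost<1e-8:return best
    return best
def Rlean(az,th,yaz):
    az,th,yaz=np.radians([az,th,yaz]);z=np.array([np.cos(az)*np.sin(th),np.sin(az)*np.sin(th),-np.cos(th)])
    y=np.array([np.cos(yaz),np.sin(yaz),0]);y-=z*(y@z);y/=np.linalg.norm(y);return R.from_matrix(np.c_[np.cross(y,z),y,z])
E
cat > st.py <<'E'
from ik import *
P=np.load("P.npy")
bar=np.array([.433,.275,.089]);pour=np.array([.54,-.22,.27])
for az in(-75.5,104.5):
  for ya in(14.5,194.5):
    R1=Rlean(az,45,ya);off=.019*R1.apply([0,0,1])
    f=ik(bar+off,R1,P);print(az,ya,"grasp",f.cost<1e-7,f.x.round(2))
    for ph in(90,-90):
        g=ik(pour+off,R1*R.from_euler("z",ph,degrees=True),P);print("   pour",ph,g.cost<1e-7,g.x.round(2))
E
python3 k.py && python3 st.py
```

```text
[ 0.048 -1.332  0.434  0.222  0.46  -1.275] [[-52.4, -29.5, 1.4], [-57.6, -20.6, 4.1], [-61.2, -7.1, 0.1], [-40.6, 0.9, -2.7], [-7.9, -10.1, -0.6], [2.3, -17.1, -2.4]]
3.5735303605122226e-16
0.048580675438209875
-75.5 14.5 grasp False [-0.75  0.66  0.27 -0.39  1.6  -1.13]
   pour 90 False [-0.97  0.72  0.27 -0.26  1.84  0.29]
   pour -90 False [-0.81  0.75  0.27 -0.2   1.84 -2.57]
-75.5 194.5 grasp False [-0.75  0.66  0.27 -0.39  1.6   2.02]
   pour 90 False [-0.81  0.75  0.27 -0.2   1.84 -2.57]
   pour -90 False [-0.97  0.72  0.27 -0.26  1.84  0.29]
104.5 14.5 grasp False [1.42 0.82 0.27 0.3  1.59 1.2 ]
   pour 90 False [1.01 0.4  0.32 0.48 1.86 2.57]
   pour -90 False [ 1.13  0.38  0.27  0.49  1.87 -0.41]
104.5 194.5 grasp False [ 1.42  0.82  0.27  0.3   1.59 -1.94]
   pour 90 False [ 1.13  0.38  0.27  0.49  1.87 -0.41]
   pour -90 False [1.01 0.4  0.32 0.48 1.86 2.57]
```

```bash
sed -i 's/r0,z0,L1,ox,L2,Lt=P/r0,z0,L1,ox,L2,Lt,ly=P/; s/apply(\[r0,0,z0\])/apply([r0,ly,z0])/; s/\[0,.3,.4,0,.4,.2\]/[0,.2,.4,0,.4,.3,.057]/g; s/.02\*(np.array(P)/.2*(np.array(P)/' k.py; python3 k.py && python3 st.py
```

```text
[0.001 0.106 0.448 0.104 0.5   0.301 0.057] [[0.6, -0.9, -0.3], [0.8, -0.1, 0.0], [0.2, 0.0, -0.2], [-1.4, -0.7, -0.3], [-1.9, -1.1, 0.9], [1.2, 1.3, -0.1]]
3.5735303605122226e-16
0.048580675438209875
-75.5 14.5 grasp True [ 0.79  0.34  1.51 -0.66  1.72  0.59]
   pour 90 True [-0.17 -0.04  1.57 -0.73  1.3   1.24]
   pour -90 True [-0.17 -0.04  1.57 -0.73  1.3  -1.91]
-75.5 194.5 grasp True [ 0.79  0.34  1.51 -0.66  1.72 -2.56]
   pour 90 True [-0.17 -0.04  1.57 -0.73  1.3  -1.91]
   pour -90 True [-0.17 -0.04  1.57 -0.73  1.3   1.24]
104.5 14.5 grasp True [ 0.05  0.11  1.8   0.77  1.47 -0.38]
   pour 90 True [-0.69  0.48  0.95  0.59  2.3   0.89]
   pour -90 True [-0.69  0.48  0.95  0.59  2.3  -2.25]
104.5 194.5 grasp False [-0.01  0.13  1.85  0.83  1.47  2.57]
   pour 90 True [-0.69  0.48  0.95  0.59  2.3  -2.25]
   pour -90 True [-0.69  0.48  0.95  0.59  2.3   0.89]
```

```bash
python3 -c "
from h import *
to([.195,-.752,.26],14.5)"
```

```text
t 9.65 tcp [ 0.4448 -0.1574  0.3269] zaxis [ 0.014 -0.035 -0.999] yaz -96.8 grip 0.996 F [-0.  -0.1 -0.4] -> [-178.6  617.5   84.3] 68.65094924406193 J [-0.44 -0.1   1.32 -0.03  1.9   1.24]
```

View pics/t2.png

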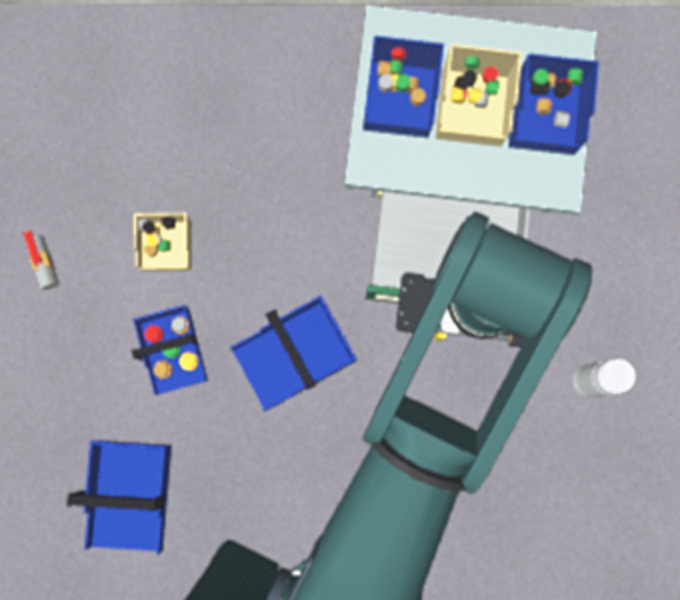

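The picture shows the drawer fully out, its green front at (385,293) in the crop. Next I'll swing to the right and lean the tool there.

carry_out(
  deltas="-10 36 0 6;-20 72 0 12;-30 108 0 18;-41 144 0 24;-52 180 0 30;-62 216 0 36;-73 252 0 42;-83 288 0 48;-94 324 0 54;-104 360 0 60;-115 396 0 66;-125 432 0 68.6",
)

```text
time_s: 10.65
tcp_pos: [0.2672, -0.5719, 0.3336]
orientation: [0.009, 0.79, -0.614, 0.012]
contact_force: [0.6, -0.1, 1.2]
grip_width: 1.001
gripper_force: 0.0
```

```bash
python3 -c "
from h import *
to([.2,-.77,.25],14.5)"
```

```text
t 10.65 tcp [ 0.2672 -0.5719  0.3336] zaxis [ 0.007 -0.028 -1.   ] yaz -165.7 grip 1.001 F [ 0.6 -0.1  1.2] -> [172.8 114.   88.6] -0.19828828048986225 J [-1.22  0.27  0.91 -0.    1.93  1.67]
```

carry_out(
  deltas="30 20 10 -7;60 40 25 -14;90 60 40 -21;120 80 55 -28;150 98 70 -35;173 114 88 -42;173 114 88 -49;173 114 88 -56;173 114 88 -63;173 114 88 -70;173 114 88 -77;173 114 88 -84",
)

```text
time_s: 11.65
tcp_pos: [0.2024, -0.7693, 0.2507]
orientation: [0.014, 0.997, 0.078, 0.003]
contact_force: [-0.9, 1.0, 0.3]
grip_width: 0.997
gripper_force: 0.0
```

```bash
python3 -c "
from h import *
p,_,_=pose();to(p+[.25*.5,-.968*.5,.15],14.5)"
```

```text
t 11.65 tcp [ 0.2024 -0.7693  0.2507] zaxis [ 0.008 -0.027 -1.   ] yaz -81.1 grip 0.997 F [-0.9  1.   0.3] -> [  49.1  501.5 -135.8] 84.40594374545748 J [-1.39  0.68  0.49  0.    1.94  0.03]
```

carry_out(
  deltas="5 41 -10 0;10 83 -20 0;15 125 -30 0;20 166 -40 0;24 208 -50 0;28 250 -60 0;32 291 -75 0;36 333 -90 0;40 375 -100 0;44 416 -110 0;47 458 -120 0;49 500 -136 0",
)

```text
time_s: 12.65
tcp_pos: [0.2187, -0.831, 0.2213]
orientation: [0.034, 0.997, 0.075, 0.007]
contact_force: [-0.4, -0.5, 0.0]
grip_width: 1.001
gripper_force: 0.0
```

```bash
python3 -c "
from h import *
p,_,_=pose();to(p+[.25*.5,-.968*.5,.15],14.5)"
```

```text
t 12.65 tcp [ 0.2187 -0.831   0.2213] zaxis [ 0.018 -0.067 -0.998] yaz -81.4 grip 1.001 F [-0.4 -0.5  0. ] -> [  52.4  506.4 -114.8] 84.06960661499693 J [-1.38  0.85  0.28  0.01  1.94  0.04]
```

carry_out(
  deltas="52 500 -115 0",
)

```text
time_s: 12.73
tcp_pos: [0.2213, -0.842, 0.219]
orientation: [0.048, 0.996, 0.075, 0.009]
contact_force: [0.0, -0.5, -0.9]
grip_width: 0.996
gripper_force: 0.0
```

carry_out(
  deltas="52 500 -115 0",
)

```text
time_s: 12.82
tcp_pos: [0.2241, -0.8531, 0.2175]
orientation: [0.062, 0.995, 0.075, 0.012]
contact_force: [0.2, 0.3, 0.3]
grip_width: 1.003
gripper_force: 0.0
```

carry_out(
  deltas="52 500 -115 0",
)

```text
time_s: 12.9
tcp_pos: [0.2267, -0.8633, 0.2173]
orientation: [0.076, 0.994, 0.075, 0.014]
contact_force: [0.0, 0.3, -0.4]
grip_width: 1.001
gripper_force: 0.0
```

carry_out(
  deltas="52 500 -115 0",
)

```text
time_s: 12.98
tcp_pos: [0.2291, -0.8732, 0.2185]
orientation: [0.09, 0.993, 0.074, 0.017]
contact_force: [0.5, 0.1, -0.7]
grip_width: 0.999
gripper_force: 0.0
```

```bash
python3 -c "
from h import *
p,_,_=pose();to(p+[.25*.5,-.968*.5,.15],14.5)"
```

```text
t 12.98 tcp [ 0.2291 -0.8732  0.2185] zaxis [ 0.047 -0.176 -0.983] yaz -81.5 grip 0.999 F [ 0.5  0.1 -0.7] -> [ 53.5 516.1 -56.2] 83.97163903325409 J [-1.38  0.86  0.28  0.01  1.82  0.04]
```

carry_out(
  deltas="53 500 0 0",
)

```text
time_s: 13.07
tcp_pos: [0.2324, -0.8863, 0.2157]
orientation: [0.106, 0.991, 0.074, 0.02]
contact_force: [0.0, -0.3, 1.1]
grip_width: 1.002
gripper_force: 0.0
```

carry_out(
  deltas="53 500 0 0",
)

```text
time_s: 13.15
tcp_pos: [0.2357, -0.8987, 0.2097]
orientation: [0.119, 0.99, 0.074, 0.022]
contact_force: [0.5, 0.3, 0.2]
grip_width: 1.004
gripper_force: 0.0
```

carry_out(
  deltas="53 500 0 0",
)

```text
time_s: 13.23
tcp_pos: [0.2388, -0.9106, 0.2053]
orientation: [0.132, 0.988, 0.074, 0.025]
contact_force: [1.0, 0.3, 0.2]
grip_width: 1.0
gripper_force: 0.0
```

carry_out(
  deltas="53 500 0 0",
)

```text
time_s: 13.32
tcp_pos: [0.2418, -0.9221, 0.2029]
orientation: [0.146, 0.986, 0.074, 0.027]
contact_force: [-0.1, -0.5, -0.4]
grip_width: 1.0
gripper_force: 0.0
```

carry_out(
  deltas="53 500 0 0",
)

```text
time_s: 13.4
tcp_pos: [0.2446, -0.9331, 0.2022]
orientation: [0.16, 0.984, 0.074, 0.03]
contact_force: [-0.2, 0.9, -0.1]
grip_width: 0.997
gripper_force: 0.0
```

carry_out(
  deltas="53 500 0 0",
)

```text
time_s: 13.48
tcp_pos: [0.2473, -0.9437, 0.2028]
orientation: [0.174, 0.981, 0.074, 0.032]
contact_force: [0.1, -0.5, 0.2]
grip_width: 1.001
gripper_force: 0.0
```

carry_out(
  deltas="53 500 0 0",
)

```text
time_s: 13.57
tcp_pos: [0.2499, -0.9538, 0.2047]
orientation: [0.188, 0.979, 0.073, 0.035]
contact_force: [0.4, 0.1, -0.5]
grip_width: 1.0
gripper_force: 0.0
```

carry_out(
  deltas="53 500 0 0",
)

```text
time_s: 13.65
tcp_pos: [0.2524, -0.9634, 0.2077]
orientation: [0.202, 0.976, 0.073, 0.037]
contact_force: [-0.6, -0.3, -0.2]
grip_width: 0.998
gripper_force: 0.0
```

```bash
python3 -c "
from h import *
p,_,_=pose();to(p+[.25*.5,-.968*.5,.25],14.5)"
```

```text
t 13.65 tcp [ 0.2524 -0.9634  0.2077] zaxis [ 0.103 -0.389 -0.915] yaz -82.0 grip 0.998 F [-0.6 -0.3 -0.2] -> [ 57.7 555.2 -27.7] 83.50810946052226 J [-1.38  0.9   0.28  0.03  1.55  0.05]
```

carry_out(
  deltas="55 500 0 0",
)

```text
time_s: 13.73
tcp_pos: [0.2549, -0.9725, 0.2119]
orientation: [0.216, 0.973, 0.073, 0.04]
contact_force: [-0.5, -0.3, 0.4]
grip_width: 1.001
gripper_force: 0.0
```

carry_out(
  deltas="55 500 0 0",
)

```text
time_s: 13.82
tcp_pos: [0.2573, -0.9811, 0.2172]
orientation: [0.23, 0.969, 0.073, 0.043]
contact_force: [-0.3, 0.1, -0.2]
grip_width: 0.999
gripper_force: 0.0
```

carry_out(
  deltas="55 500 0 0",
)

```text
time_s: 13.9
tcp_pos: [0.2596, -0.9892, 0.2235]
orientation: [0.244, 0.966, 0.072, 0.045]
contact_force: [0.5, 0.0, -0.1]
grip_width: 0.998
gripper_force: 0.0
```

carry_out(
  deltas="55 500 0 0",
)

```text
time_s: 13.98
tcp_pos: [0.2617, -0.9968, 0.2309]
orientation: [0.258, 0.962, 0.072, 0.048]
contact_force: [0.1, -0.3, -0.2]
grip_width: 0.999
gripper_force: 0.0
```

carry_out(
  deltas="55 500 0 0",
)

```text
time_s: 14.07
tcp_pos: [0.2636, -1.0038, 0.2393]
orientation: [0.272, 0.958, 0.072, 0.05]
contact_force: [0.3, -0.4, -0.5]
grip_width: 1.002
gripper_force: 0.0
```

carry_out(
  deltas="55 500 0 0",
)

```text
time_s: 14.15
tcp_pos: [0.2655, -1.0104, 0.2486]
orientation: [0.286, 0.954, 0.072, 0.053]
contact_force: [0.2, 0.1, -0.2]
grip_width: 1.002
gripper_force: 0.0
```

carry_out(
  deltas="55 500 0 0",
)

```text
time_s: 14.23
tcp_pos: [0.2672, -1.0166, 0.2592]
orientation: [0.3, 0.95, 0.071, 0.055]
contact_force: [-0.5, 0.2, -0.0]
grip_width: 1.003
gripper_force: 0.0
```

carry_out(
  deltas="55 500 0 0",
)

```text
time_s: 14.32
tcp_pos: [0.2687, -1.0221, 0.2707]
orientation: [0.313, 0.945, 0.071, 0.058]
contact_force: [0.5, -0.2, -0.8]
grip_width: 0.999
gripper_force: 0.0
```

carry_out(
  deltas="55 500 0 0",
)

```text
time_s: 14.4
tcp_pos: [0.2702, -1.0271, 0.283]
orientation: [0.327, 0.941, 0.071, 0.06]
contact_force: [0.5, 0.0, -0.2]
grip_width: 0.998
gripper_force: 0.0
```

carry_out(
  deltas="55 500 0 0",
)

```text
time_s: 14.48
tcp_pos: [0.2713, -1.0314, 0.296]
orientation: [0.34, 0.936, 0.07, 0.063]
contact_force: [0.5, -0.7, -1.3]
grip_width: 1.002
gripper_force: 0.0
```

carry_out(
  deltas="55 500 0 0",
)

```text
time_s: 14.57
tcp_pos: [0.2725, -1.0353, 0.3095]
orientation: [0.353, 0.931, 0.07, 0.065]
contact_force: [-0.1, 0.6, 0.7]
grip_width: 0.998
gripper_force: 0.0
```

carry_out(
  deltas="55 500 0 0",
)

```text
time_s: 14.65
tcp_pos: [0.2734, -1.0385, 0.3236]
orientation: [0.366, 0.926, 0.069, 0.068]
contact_force: [0.6, 0.2, 0.6]
grip_width: 1.002
gripper_force: 0.0
```

carry_out(
  deltas="55 500 0 0",
)

```text
time_s: 14.73
tcp_pos: [0.2742, -1.0412, 0.3383]
orientation: [0.378, 0.92, 0.069, 0.07]
contact_force: [-0.2, -0.1, 0.7]
grip_width: 0.998
gripper_force: 0.0
```

```bash
python3 -c "
from h import *
p,_,_=pose();to([.23,-.5,.35],14.5)"
```

```text
t 14.73 tcp [ 0.2742 -1.0412  0.3383] zaxis [ 0.181 -0.687 -0.704] yaz -84.0 grip 0.998 F [-0.2 -0.1  0.7] -> [  54.9 -376.2 -387.8] 81.51793994794758 J [-1.38  0.84  0.27  0.05  1.24  0.04]
```

```bash
cat >> h.py <<'E'
def rel(X,turn0=None,Y=None):
    "delta from measured pose; turn so that tool y becomes as parallel as possible to world vector Y"
    p,Rm,s=pose();M=Rm.as_matrix();d=M.T@(np.array(X)-p)*1000;tn=None
    if Y is not None:
        v=M.T@np.array(Y);tn=np.degrees(np.arctan2(-v[0],v[1]))
    print("t",round(s["time_s"],2),"tcp",p.round(4),"z",M[:,2].round(3),"y",M[:,1].round(3),"g",round(s["grip_width"],3),"F",s["contact_force"].round(1),"->",d.round(1),tn,"J",s["joints"].round(2))
E
python3 -c "
from h import *
Y=[.968,.25,0]
z=pose()[1].as_matrix()[:,2];bar=np.array([.433,.275,.089])
rel([.35,-.4,.4],Y=Y);rel(bar-.13*z,Y=Y)"
cat > st2.py <<'E'
from ik import *
P=np.load("P.npy");Rd=Rlean(-75.2,45.2,14.5);z=Rd.apply([0,0,1]);bar=np.array([.433,.275,.089]);a=np.array([.274,-1.041,.338])
W=[a,[.33,-.6,.42],[.36,-.2,.4],[.4,.1,.35],bar-.13*z,bar+.019*z]
for w in W:
    f=ik(np.array(w),Rd,P);print(np.round(w,3),f.cost<1e-6,f.x.round(2))
E
python3 st2.py
```

```text
t 14.73 tcp [ 0.2742 -1.0412  0.3383] z [ 0.181 -0.687 -0.704] y [ 0.074 -0.704  0.706] g 0.998 F [-0.2 -0.1  0.7] -> [ 194.4 -402.4 -470. ] -95.98287580682059 J [-1.38  0.84  0.27  0.05  1.24  0.04]
t 14.73 tcp [ 0.2742 -1.0412  0.3383] z [ 0.181 -0.687 -0.704] y [ 0.074 -0.704  0.706] g 0.998 F [-0.2 -0.1  0.7] -> [  373.5 -1091.2  -829.6] -95.98287580682059 J [-1.38  0.84  0.27  0.05  1.24  0.04]
[ 0.274 -1.041  0.338] False [-1.38  0.85  0.27  0.06  1.18 -1.63]
[ 0.33 -0.6   0.42] True [-1.08 -0.06  1.28 -0.18  1.16 -1.33]
[ 0.36 -0.2   0.4 ] True [-0.17 -0.46  1.62 -0.7   1.58 -0.58]
[0.4  0.1  0.35] True [ 0.6  -0.12  1.46 -0.81  1.97  0.08]
[0.409 0.364 0.181] True [ 0.93  0.4   1.22 -0.65  1.99  0.55]
[0.436 0.262 0.076] True [ 0.79  0.34  1.51 -0.67  1.72  0.59]
```

carry_out(
  deltas="12 -25 -29 -7;24 -50 -59 -14;36 -75 -88 -21;48 -100 -118 -28;60 -126 -147 -35;73 -151 -176 -42;85 -176 -206 -49;97 -201 -235 -56;109 -226 -265 -63;121 -251 -294 -70;133 -276 -323 -77;145 -301 -352 -84",
)

```text
time_s: 15.73
tcp_pos: [0.3301, -0.5592, 0.3862]
orientation: [0.328, 0.636, 0.669, -0.202]
contact_force: [1.5, 0.3, 0.6]
grip_width: 1.0
gripper_force: 0.0
```

```bash
python3 -c "
from h import *
rel([.36,-.15,.4],Y=[.968,.25,0])"
```

```text
t 15.73 tcp [ 0.3301 -0.5592  0.3862] z [ 0.182 -0.687 -0.704] y [0.983 0.109 0.147] g 1.0 F [1.5 0.3 0.6] -> [ 285.2   76.2 -285.3] -11.707782154558656 J [-1.01 -0.22  1.51 -0.24  1.1  -1.04]
```

carry_out(
  deltas="28 8 -28 -6;57 15 -57 -11.7;86 23 -86 -11.7;114 30 -114 -11.7;143 38 -143 -11.7;171 46 -171 -11.7;200 53 -200 -11.7;228 61 -228 -11.7;257 69 -257 -11.7;285 76 -285 -11.7;285 76 -285 -11.7",
)

```text
time_s: 16.65
tcp_pos: [0.3644, -0.1448, 0.4002]
orientation: [0.307, 0.561, 0.734, -0.228]
contact_force: [-0.3, -0.8, -0.3]
grip_width: 0.998
gripper_force: 0.0
```

```bash
python3 -c "
from h import *
rel([.4,.1,.36],Y=[.968,.25,0])
z=pose()[1].as_matrix()[:,2];bar=np.array([.433,.275,.089])
rel(bar-.15*z)"
```

```text
t 16.65 tcp [ 0.3644 -0.1448  0.4002] z [ 0.195 -0.679 -0.708] y [0.964 0.266 0.009] g 0.998 F [-0.3 -0.8 -0.3] -> [ 189.3   99.1 -130.9] 0.2972544912079161 J [ 0.12 -0.45  1.64 -0.79  1.73 -0.37]
t 16.65 tcp [ 0.3644 -0.1448  0.4002] z [ 0.195 -0.679 -0.708] y [0.964 0.266 0.009] g 0.998 F [-0.3 -0.8 -0.3] -> [ 494.5  174.9 -201.5] None J [ 0.12 -0.45  1.64 -0.79  1.73 -0.37]
```

carry_out(
  deltas="31 16 -22 0;63 33 -44 0;94 50 -65 0;126 66 -87 0;158 83 -109 0;189 99 -131 0;225 108 -139 0;261 117 -148 0;297 126 -156 0;333 135 -164 0;369 144 -173 0;405 153 -181 0",
)

```text
time_s: 17.65
tcp_pos: [0.4084, 0.2883, 0.2412]
orientation: [0.304, 0.567, 0.729, -0.231]
contact_force: [0.3, 0.5, 0.2]
grip_width: 1.001
gripper_force: 0.0
```

carry_out(
  deltas="36 9 -8 0;72 18 -16 0;89 22 -20 0;89 22 -20 0;89 22 -20 0",
)

```text
time_s: 18.07
tcp_pos: [0.4107, 0.3669, 0.1925]
orientation: [0.305, 0.567, 0.729, -0.233]
contact_force: [-0.2, -0.8, 0.2]
grip_width: 1.002
gripper_force: 0.0
```

```bash
python3 -c "
from h import *
w=eyes.get_image('wrist');save(w,'w2')
t=eyes.get_image('top')
for n,p in(('w',w),('t',t)):print(n,[(np.round(b['bbox'],1),round(b['confidence'],2)) for b in eyes.boxes_of('tote_bar',p)][:3])
y=np.array([-.25,.968,0]);b=np.array([.433,.275,.1])
print([proj(w,b+k*y).round(1) for k in(-.045,0,.045)],[proj(t,b+k*y).round(1) for k in(-.059,0,.059)])
rel([.433,.275,.089],Y=[.968,.25,0])"
```

```text
w [(array([247.7,  91.1, 134.3, 127.5]), 0.89), (array([217.9, 170.6, 108.9, 119.6]), 0.83), (array([  3.8,   0.2, 162.9, 198.5]), 0.69)]
t [(array([275.4, 187.6,  64.1,  60.6]), 0.85), (array([226.1, 194.8,  38.9,  45. ]), 0.84), (array([196.1, 259.4,  48.3,  54.8]), 0.68)]
[array([310.5, 220.2]), array([310.4, 199.3]), array([310.2, 172.6])] [array([260. , 208.8]), array([241.9, 213.4]), array([223.8, 217.9])]
t 18.27 tcp [0.4107 0.3661 0.1949] z [ 0.181 -0.683 -0.708] y [0.969 0.248 0.009] g 1.003 F [0.  0.4 0. ] -> [  8.4  -1.9 141.2] -0.44988898991973414 J [ 0.97  0.46  1.14 -0.64  2.03  0.57]
```

View pics/w2.png

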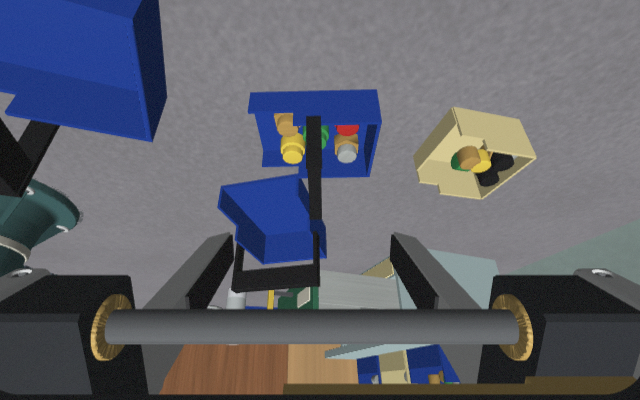

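The wrist view shows the small tote at (315,135) with its bar running vertically at u≈314, midway between the fingers. I'll go in and grip.

carry_out(
  deltas="2 0 25 -0.4;4 0 60 -0.4;6 0 95 -0.4;8 0 125 -0.4;8 0 148 -0.4;8 0 159 -0.4;8 0 159 -0.4;8 0 159 -0.4",
)

```text
time_s: 18.93
tcp_pos: [0.4379, 0.2636, 0.0763]
orientation: [0.304, 0.565, 0.731, -0.233]
contact_force: [0.2, 0.4, -0.5]
grip_width: 1.002
gripper_force: 0.0
```

carry_out(
  deltas="0 0 0 0;0 0 0 0;0 0 0 0;0 0 0 0;0 0 0 0;0 0 0 0;0 0 0 0;0 0 0 0;0 0 0 0;0 0 0 0;0 0 0 0;0 0 0 0",
  grip=0,
  squeeze=50,
)

```text
time_s: 19.93
tcp_pos: [0.4378, 0.2636, 0.075]
orientation: [0.304, 0.564, 0.731, -0.233]
contact_force: [2.6, -0.4, -0.7]
grip_width: 0.186
gripper_force: 1.1
```

carry_out(
  deltas="0 0 0 0;0 0 0 0;0 0 0 0",
)

```text
time_s: 20.18
tcp_pos: [0.4379, 0.2637, 0.075]
orientation: [0.304, 0.564, 0.731, -0.233]
contact_force: [1.9, 0.4, -1.5]
grip_width: 0.129
gripper_force: 50.0
```

```bash
python3 -c "
from h import *
t=eyes.get_image('top');s=eyes.get_image('side')
a=cv2.resize(t['frame'][140:280,160:350],(600,442))[:,:,::-1]
b=cv2.resize(s['frame'][150:330,230:430],(600,540))[:,:,::-1]
cv2.imwrite('pics/g.png',cv2.resize(np.vstack([a,b]),None,fx=.6,fy=.6))
p,_,_=pose();rel(p+[0,0,.25])"
```

```text
t 20.28 tcp [0.4377 0.2637 0.075 ] z [ 0.181 -0.684 -0.706] y [0.967 0.254 0.002] g 0.124 F [2.5 0.4 0.1] -> [-177.     0.4 -176.6] None J [ 0.84  0.4   1.46 -0.64  1.74  0.63]
```

View pics/g.png

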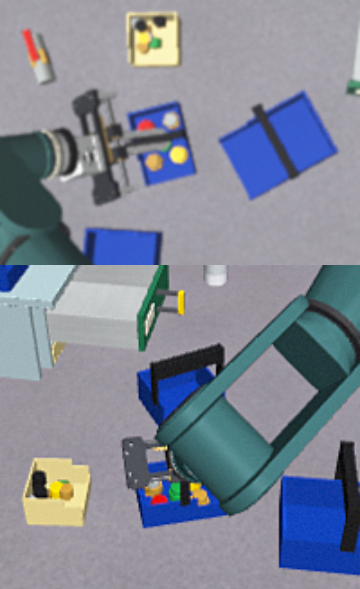

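Gripped at 12 mm. Lifting and carrying with gentle ramps.

carry_out(
  deltas="-3 0 -3 0;-9 0 -9 0;-18 0 -18 0;-30 0 -30 0;-45 0 -45 0;-63 0 -63 0;-84 0 -84 0;-105 0 -105 0;-126 0 -126 0;-142 0 -142 0;-152 0 -152 0;-156 0 -156 0",
)

```text
time_s: 21.28
tcp_pos: [0.4372, 0.2641, 0.2996]
orientation: [0.304, 0.566, 0.731, -0.231]
contact_force: [-0.0, -0.3, -4.7]
grip_width: 0.125
gripper_force: 50.0
```

```bash
python3 -c "
from h import *
rel([.573,-.213,.295],Y=[.968,.25,0])
from ik import *
P=np.load('P.npy');R1=pose()[1]
for ph in(0,45,90):
    f=ik(np.array([.573,-.213,.295]),R1*R.from_euler('z',ph,degrees=True),P);print(f.cost<1e-6,f.x.round(2))"
```

```text
t 21.28 tcp [0.4372 0.2641 0.2996] z [ 0.183 -0.682 -0.709] y [0.967 0.253 0.006] g 0.125 F [-0.  -0.3 -4.7] -> [-348.1   10.6  353.2] -0.1282398247614346 J [ 0.84  0.26  1.19 -0.73  2.06  0.35]
True [-0.13  0.01  1.44 -0.73  1.39 -0.35]
True [-0.13  0.01  1.44 -0.73  1.39  0.43]
True [-0.13  0.01  1.44 -0.73  1.39  1.22]
```

carry_out(
  deltas="-4 0 4 0;-12 0 12 0;-26 1 26 0;-46 1 46 0;-69 2 70 0;-93 3 95 0;-118 4 120 0;-142 4 145 0;-167 5 169 0;-192 6 194 0;-216 7 219 0;-241 7 244 0",
)

```text
time_s: 22.28
tcp_pos: [0.5293, -0.0687, 0.2906]
orientation: [0.301, 0.564, 0.732, -0.236]
contact_force: [-0.1, 1.0, -5.1]
grip_width: 0.127
gripper_force: 50.0
```

carry_out(
  deltas="-23 1 23 0;-44 1 45 0;-63 2 64 0;-79 2 80 0;-92 3 93 0;-101 3 103 0;-106 3 108 0;-107 3 109 0;-107 3 109 0;-107 3 109 0",
)

```text
time_s: 23.12
tcp_pos: [0.572, -0.2126, 0.2915]
orientation: [0.303, 0.564, 0.732, -0.234]
contact_force: [-0.2, -0.3, -4.0]
grip_width: 0.127
gripper_force: 50.0
```

```bash
python3 -c "
from h import *
t=eyes.get_image('top');s=eyes.get_image('side')
print([(np.round(b['bbox']),round(b['confidence'],2)) for b in eyes.boxes_of('fitting1',t)][:6])
a=cv2.resize(t['frame'][60:260,280:480],(400,400))[:,:,::-1]
b=cv2.resize(s['frame'][60:260,150:350],(400,400))[:,:,::-1]
cv2.imwrite('pics/p1.png',np.hstack([a,b]))
rel([.573,-.213,.295],Y=[.968,.25,0])"
```

```text
[(array([403., 164.,  14.,  12.]), 0.6)]
t 23.27 tcp [ 0.5726 -0.2122  0.2926] z [ 0.181 -0.684 -0.706] y [0.967 0.255 0.001] g 0.122 F [ 0.4 -0.4 -4.6] -> [-2.3  0.2 -1.1] 0.1751045113167269 J [-0.06  0.    1.49 -0.75  1.41 -0.28]
```

View pics/p1.png

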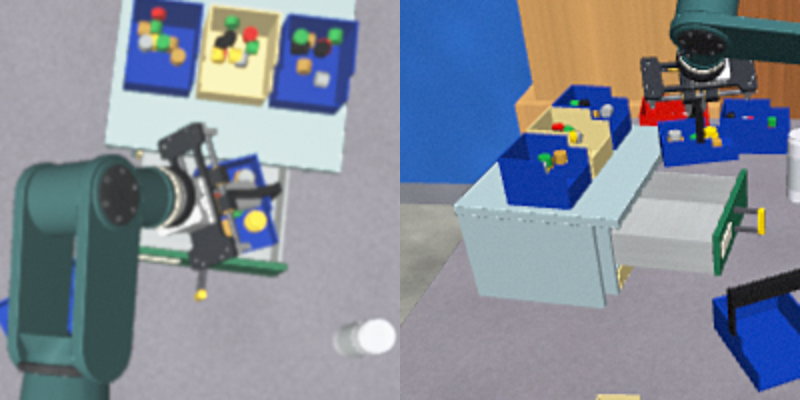

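Over the drawer with the fittings still in the tote. Now the pouring turn.

carry_out(
  deltas="0 0 0 7;0 0 0 14;0 0 0 21;0 0 0 28;0 0 0 35;3 -3 2 42;6 -6 4 49;10 -9 6 56;13 -12 8 63;16 -15 10 70;19 -17 12 77;21 -19 14 84",
)

```text
time_s: 24.27
tcp_pos: [0.5531, -0.2125, 0.2686]
orientation: [0.382, 0.909, 0.164, 0.031]
contact_force: [-0.1, -0.5, -2.6]
grip_width: 0.124
gripper_force: 50.0
```

carry_out(
  deltas="0 0 0 6;0 0 0 6;0 0 0 6;0 0 0 6;0 0 0 6;0 0 0 6",
)

```text
time_s: 24.77
tcp_pos: [0.5532, -0.2131, 0.2683]
orientation: [0.38, 0.916, 0.118, 0.05]
contact_force: [-0.5, -0.3, -2.7]
grip_width: 0.122
gripper_force: 50.0
```

```bash
python3 -c "
from h import *
t=eyes.get_image('top');s=eyes.get_image('side')
a=cv2.resize(t['frame'][60:260,280:480],(400,400))[:,:,::-1]
b=cv2.resize(s['frame'][60:260,150:350],(400,400))[:,:,::-1]
cv2.imwrite('pics/p2.png',np.hstack([a,b]))
rel([.573,-.213,.295],Y=[.968,.25,0])"
```

```text
t 24.87 tcp [ 0.5531 -0.2131  0.2681] z [ 0.18  -0.685 -0.706] y [ 0.179 -0.683  0.708] g 0.124 F [-0.   0.4 -2.5] -> [ 19.3  22.5 -15.5] -89.85334169458312 J [-0.06 -0.03  1.57 -0.76  1.37  1.32]
```

View pics/p2.png

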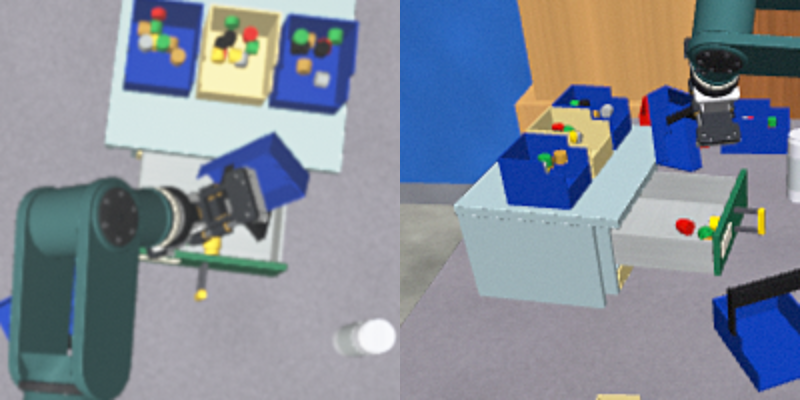

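The wrist load fell from 4.7 N to 2.5 N, which is the empty tote, and caps can be seen in the drawer. I'll turn back, then return to the original spot.

carry_out(
  deltas="10 11 -8 -7;19 22 -15 -14;19 22 -15 -21;19 22 -15 -28;19 22 -15 -35;19 22 -15 -42;19 22 -15 -49;19 22 -15 -56;19 22 -15 -63;19 22 -15 -70;19 22 -15 -77;19 22 -15 -84",
)

```text
time_s: 25.87
tcp_pos: [0.5727, -0.2132, 0.2942]
orientation: [0.315, 0.6, 0.703, -0.219]
contact_force: [0.5, -0.6, -2.9]
grip_width: 0.124
gripper_force: 50.0
```

```bash
python3 -c "
from h import *
rel([.4378,.2637,.30],Y=[.968,.254,0])"
```

```text
t 25.87 tcp [ 0.5727 -0.2132  0.2942] z [ 0.18  -0.685 -0.706] y [0.98  0.185 0.07 ] g 0.124 F [ 0.5 -0.6 -2.9] -> [ 343.1  -43.4 -355. ] -5.676555021299146 J [-0.06  0.    1.49 -0.75  1.41 -0.18]
```

carry_out(
  deltas="10 -1 -10 -5.7;30 -4 -31 -5.7;55 -7 -57 -5.7;80 -10 -83 -5.7;106 -13 -110 -5.7;132 -17 -137 -5.7;158 -20 -164 -5.7;184 -23 -190 -5.7;210 -27 -217 -5.7;236 -30 -244 -5.7;262 -33 -271 -5.7;287 -36 -297 -5.7",
)

```text
time_s: 26.87
tcp_pos: [0.4616, 0.1884, 0.2995]
orientation: [0.305, 0.566, 0.73, -0.232]
contact_force: [1.2, -0.2, -2.5]
grip_width: 0.131
gripper_force: 50.0
```

carry_out(
  deltas="20 -2 -20 0;37 -5 -38 0;48 -6 -50 0;54 -7 -56 0;56 -7 -58 0;56 -7 -58 0;56 -7 -58 0",
)

```text
time_s: 27.45
tcp_pos: [0.4353, 0.262, 0.3006]
orientation: [0.305, 0.567, 0.729, -0.233]
contact_force: [0.1, -0.3, -2.5]
grip_width: 0.126
gripper_force: 50.0
```

```bash
python3 -c "
from h import *
rel([.4378,.2637,.085],Y=[.967,.254,0])"
```

```text
t 27.45 tcp [0.4353 0.262  0.3006] z [ 0.18  -0.685 -0.706] y [0.968 0.249 0.005] g 0.126 F [ 0.1 -0.3 -2.5] -> [153.4   1.7 151.4] -0.4025006101741898 J [ 0.84  0.26  1.19 -0.74  2.07  0.36]
```

carry_out(
  deltas="8 0 8 -0.4;25 0 25 -0.4;47 0 46 -0.4;70 0 69 -0.4;93 1 92 -0.4;115 1 114 -0.4;133 2 131 -0.4;144 2 142 -0.4;150 2 148 -0.4;153 2 151 -0.4;153 2 151 -0.4;153 2 151 -0.4",
)

```text
time_s: 28.45
tcp_pos: [0.4382, 0.2649, 0.0869]
orientation: [0.304, 0.564, 0.731, -0.233]
contact_force: [0.2, -0.0, -2.2]
grip_width: 0.124
gripper_force: 50.0
```

carry_out(
  deltas="1.5 0 1.5 0;3 0 3 0;4.5 0 4.5 0;6 0 6 0;7 0 7 0;7 0 7 0;7 0 7 0",
)

```text
time_s: 29.03
tcp_pos: [0.4374, 0.2645, 0.0755]
orientation: [0.304, 0.564, 0.732, -0.234]
contact_force: [0.4, -0.6, -3.0]
grip_width: 0.121
gripper_force: 50.0
```

carry_out(
  deltas="1 0 1 0;1.5 0 1.5 0;1.5 0 1.5 0;1.5 0 1.5 0",
)

```text
time_s: 29.37
tcp_pos: [0.4375, 0.2645, 0.075]
orientation: [0.304, 0.564, 0.731, -0.234]
contact_force: [-2.6, 0.5, 4.7]
grip_width: 0.123
gripper_force: 50.0
```

Contact. Release slowly, then withdraw along the tool axis.

carry_out(
  deltas="0 0 0 0;0 0 0 0;0 0 0 0;0 0 0 0;0 0 0 0;0 0 0 0;0 0 0 0;0 0 0 0;0 0 0 0;0 0 0 0",
  grip=0.7,
)

```text
time_s: 30.2
tcp_pos: [0.4375, 0.2645, 0.0734]
orientation: [0.304, 0.564, 0.732, -0.234]
contact_force: [0.7, 0.4, -0.4]
grip_width: 0.697
gripper_force: 0.0
```

carry_out(
  deltas="0 0 -15 0;0 0 -40 0;0 0 -75 0;0 0 -110 0;0 0 -145 0;-20 0 -180 0;-50 0 -200 0;-80 0 -220 0;-110 0 -240 0;-110 0 -240 0",
)

```text
time_s: 31.03
tcp_pos: [0.4149, 0.3536, 0.3295]
orientation: [0.304, 0.568, 0.731, -0.227]
contact_force: [-0.2, -0.0, 1.1]
grip_width: 0.698
gripper_force: 0.0
```

```bash
python3 -c "
from h import *
t=eyes.get_image('top');s=eyes.get_image('side')
for l in('fitting1','fitting2','tote','screw_bin','can','valve'):
  print(l,[[(np.round(b['bbox']).tolist(),round(b['confidence'],2)) for b in eyes.boxes_of(l,p) if b['confidence']>.3] for p in(t,s)])
a=cv2.resize(t['frame'][110:200,330:440],(440,360),interpolation=2)[:,:,::-1]
c=cv2.resize(t['frame'][185:245,210:270],(360,360),interpolation=2)[:,:,::-1]
b=cv2.resize(s['frame'][110:220,230:330],(264,240),interpolation=2)[:,:,::-1]
d=cv2.resize(s['frame'][210:330,270:390],(240,240),interpolation=2)[:,:,::-1]
e=np.hstack([b,d,np.zeros((240,296,3),np.uint8)])
cv2.imwrite('pics/end.png',np.vstack([np.hstack([a,c]),e]))
p,_,_=pose();rel(p)"
```

```text
fitting1 [[([359.0, 176.0, 12.0, 8.0], 0.63), ([357.0, 154.0, 11.0, 7.0], 0.6), ([383.0, 178.0, 11.0, 10.0], 0.5), ([368.0, 172.0, 13.0, 13.0], 0.38)], []]
fitting2 [[([359.0, 176.0, 12.0, 8.0], 0.63), ([357.0, 154.0, 11.0, 7.0], 0.6), ([383.0, 178.0, 11.0, 10.0], 0.5), ([368.0, 172.0, 13.0, 13.0], 0.38)], []]
tote [[([221.0, 192.0, 44.0, 45.0], 0.85), ([196.0, 262.0, 50.0, 56.0], 0.85), ([272.0, 189.0, 66.0, 57.0], 0.63), ([360.0, 175.0, 9.0, 10.0], 0.55)], [([383.0, 246.0, 74.0, 79.0], 0.88), ([238.0, 329.0, 42.0, 29.0], 0.73), ([306.0, 204.0, 58.0, 47.0], 0.71), ([304.0, 244.0, 54.0, 51.0], 0.6)]]
screw_bin [[([229.0, 148.0, 26.0, 29.0], 0.59)], [([240.0, 258.0, 41.0, 38.0], 0.72)]]
can [[([332.0, 43.0, 129.0, 167.0], 0.71), ([448.0, 221.0, 26.0, 17.0], 0.61)], []]
valve [[([169.0, 156.0, 20.0, 28.0], 0.77)], [([239.0, 331.0, 40.0, 28.0], 0.56)]]
t 31.73 tcp [0.414  0.3537 0.3206] z [ 0.18  -0.685 -0.706] y [ 0.967  0.255 -0.001] g 0.703 F [0.  0.6 0.6] -> [0. 0. 0.] None J [ 0.96  0.41  0.96 -0.74  2.2   0.38]
```

View pics/end.png

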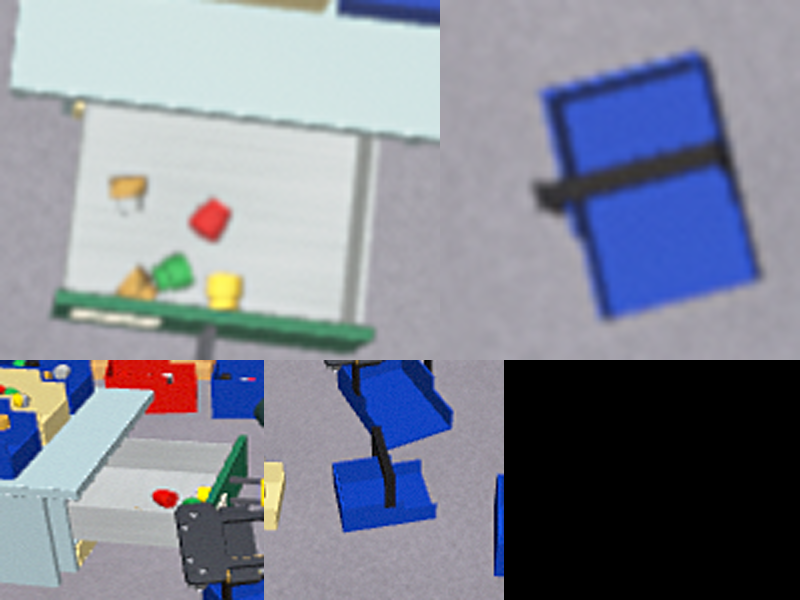

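The picture shows all five fittings inside the open drawer: bushings at (128,190) and (138,283), and the red, green and yellow caps. The empty tote stands upright at (650,190), and nothing else has moved. Handing in.

```bash
python3 -c "
from h import *
print(ticket.close_job())"
```

```text
the job is handed in; nothing more can be done
None
```

The job is handed in: in the last pictures the drawer is open to its stop with all five fittings in it, and the empty tote stands upright on the table where it was, let go; the screw bin, spray can and valve are in place. The hand-in returned no verdict.

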